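# Turn the die holder bore-up

## Robot

A 7-joint arm with a two-finger parallel gripper is mounted at the origin on the work surface. World frame = base frame: x ahead of the robot, y to its left, z up, the work surface at z = 0. Lengths are in m, angles in rad, forces in N, time in s.
With the tool pointing down it reaches from about 0.35 to 0.9 m from the base axis. Payload 7.2 kg.
Tool frame: the origin (TCP) lies at the very end of the fingers, on their centre line; the grasp point (between the pads) lies 19 mm behind it; z points along the fingers, y is the direction in which the jaws open and shut (so a half turn about z gives the same grasp; the last joint's range is limited). The gripper opens to 88 mm and grips with 3 to 60 N. Pads are 20 mm wide; open, the fingers measure 115 mm over their backs; the gripper's body (75 mm by 178 mm) begins 61 mm behind the grasp point.
Start: joints at [-1.28, 0.411, -0.013, 1.596, 0.006, 1.134, -0.082], TCP at [0.219, 0.585, 0.223] pointing down, gripper open.
Joint ranges: [-2.95, 2.95], [-0.29, 1.99], [-1.47, 1.44], [0.14, 2.54], [-1.03, 4.17], [0.13, 1.85], [-2.86, 2.86]. Speed limits (rad/s): [2.39, 2.39, 3.01, 3.01, 3.14, 3.14, 3.14].

## Interface

Orientations are given as a 3x3 rotation matrix whose columns are the frame's x, y, z axes.
In Python, from station import arm, eyes, job gives the robot as it stands. Calls block until the motion is done:
- arm.move_pose(position, orientation): joint-space move of the TCP to a pose.
- arm.line_to(position, orientation=None, vel=0.15): straight line of the TCP; orientation=None keeps the orientation; vel is the mean speed in m/s.
- arm.movej(angles): joint-space move.
- arm.gripper_open() and arm.grab(): open the fingers fully, or close them until they stop; the grip force is fixed at half the most.
- arm.pause(seconds).
- arm.solve_ik(position, orientation): joint angles nearest the present ones, or None.
- arm.get_obs(): the state.
- eyes.snapshot(name): name is "scene" or "top"; returns the picture (480x640x3 uint8, blue, green, red); there is no depth.
- eyes.get_calibration(name): a dict with "fx", "fy", "cx", "cy" (pixels), "rvec" (rotation vector, rad) and "tvec" (3), from world to camera coordinates, as OpenCV has them. Camera axes: x right, y down, z forward; pixel columns grow to the right and rows downward; lengths in m; the calibration is good to about 2 mm. A picture is of the moment at which its call begins. get_calibration takes no time and is no camera call.
A pose or a line that the arm cannot do raises arm.PlanningError and nothing moves.
- job.hand_in(): hands the job in, once; it reports no verdict.
The state is a dict: "t": time; "joints": joint angles; "joint_vel": joint speeds; "effort": joint torques, N m; "tool_pos": TCP position; "eef_rot": TCP orientation; "force": force on the tool from outside, world axes, zero at the start; "moment": the same for the moment, N m; "opening": opening from 0.0 (shut) to 1.0 (fully open).
Only numpy, scipy, OpenCV 4.12 (cv2) and the standard library are available. Lean on these libraries where they do the work, as an engineer would, in place of code of your own. Each camera call takes 0.05 s, during which the arm holds its last target.

## Task

The steel die holder of the snap press lies on its side on the bench, penned inside the core of a tape roll. Lift the tape roll off it and set it down flat on the wooden board, then pick up the die holder, find which of its two look-alike ends has the blind hole and turn it so that the hole faces straight up. Finish while still holding it like that in the gripper, at rest and well clear of the bench (a good hand's length, 15 cm or more, in the air), so that I can drop a die into it; leave the other things on the bench where they are.

Things in the scene. Friction and masses are not known exactly. Their poses are not given: they have to be found in the camera images.
- tape_center (a point): Centre of the loose roll of paper tape lying flat on the bench around the die holder: outer diameter 100 mm, core 76 mm, so its wall is 12 mm thick; 50 mm tall; its core is open right through. About 0.18 kg. Origin on the axis, half-way up (25 mm above its underside); z along its axis, up at the start.
- holder_center (a point): Centre of the loose steel die holder (0.29 kg), a bar 54 mm long lying on a flat: middle 38 mm is 30 mm square, each 8 mm end is turned to 28 mm diameter. One end has a blind hole, 18 mm diameter, 30 mm deep; the other is solid; from above they look alike. Origin at its middle, 15 mm above the bench; x along the bar to the hole end, z square to a flat, up at the start. Any yaw inside the tape core.
- board: Plain wooden board lying fixed on the bench, 220 mm (its x) by 180 mm (its y), 20 mm thick, with a thread spool standing at one corner. Origin at the centre of its underside, at bench height; z up.
- spool_center (a point): Centre of a small thread spool standing on the board near its (+x, +y) corner, about 80 mm along x and 60 mm along y from the board's middle: 32 mm in diameter, 52 mm tall. Leave alone.
- die_center (a point): Centre of a loose snap die standing on the bench about 100 mm from the tape roll's axis, on its far side: 25 mm in diameter at the foot, 16 mm stem on top, 40 mm tall. Leave alone.
- weight_center (a point): Centre of a round dark steel pattern weight, 56 mm in diameter, 36 mm tall, on the bench. Leave alone.
- snaps_center (a point): Centre of a small open grey tray of snap parts, 90 x 70 x 25 mm (x, y, z), on the bench. Leave alone.
- cone_center (a point): Centre of a thread cone standing on the bench towards the back, 64 mm in diameter, 145 mm tall. Leave alone.
- driver_grip (a point): Handle of a screwdriver lying at the back of the bench, 200 mm long. Leave alone.
- scissors: Pair of scissors lying at the back of the bench, about 200 mm long; origin at the pivot. Leave alone.

How it is judged:
By the outcome, as a careful person would: the job done as asked, in the order asked, and still so for the second after the job is handed in, while the arm keeps its last pose, push and grip.
It also fails if it takes over 61 s, if anything falls off the work surface, if the arm or the gripper's body presses on something with over 40 N, if the wrist force passes 120 N, or if a joint passes its speed limit or range.

## Working session

There is one attempt and no reset: what is moved stays moved. The work goes in short steps, each a Python script; the robot and the scene stay as the last script left them, time stands still between calls to the robot, and variables do not carry over. Pictures are saved under pics/ and viewed, and the job is handed in when it is done.

```bash
ls; mkdir -p pics; python3 - <<'E'
from station import arm, eyes, job
import cv2
for n in ("scene","top"):
    cv2.imwrite(f"pics/{n}0.png",eyes.snapshot(n)); print(n,eyes.get_calibration(n))
o=arm.get_obs(); print({k:o[k] for k in ("t","tool_pos","eef_rot","force","opening")})
E
```

```text
pics
scene {'fx': 467.71850672881794, 'fy': 467.71850672881794, 'cx': 321.7649260064741, 'cy': 241.93157067703333, 'rvec': array([ 2.25480514,  0.79770776, -0.31285961]), 'tvec': array([-0.51234473, -0.20187707,  1.07289623])}
top {'fx': 481.99762899276107, 'fy': 481.99762899276107, 'cx': 321.0094174976515, 'cy': 232.31066138515615, 'rvec': array([ 2.14477051, -2.20567533,  0.09928599]), 'tvec': array([0.06179304, 0.59773791, 0.99361604])}
{'t': 0.1, 'tool_pos': array([0.21936149, 0.58476606, 0.22191198]), 'eef_rot': array([[-9.36329771e-01,  3.51121643e-01, -3.90277237e-04],
       [ 3.51121843e-01,  9.36328806e-01, -1.34811636e-03],
       [-1.07925010e-04, -1.39931634e-03, -9.99999015e-01]]), 'force': array([-0.08303141, -0.40805248,  0.13775565]), 'opening': 0.9986473838032435}
```

View pics/scene0.png

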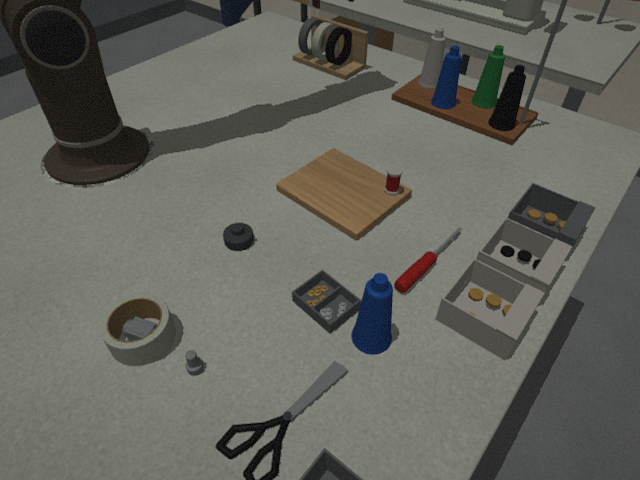

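View pics/top0.png

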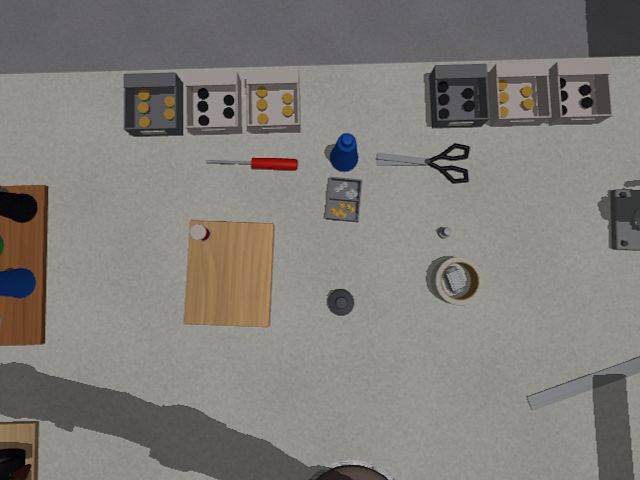

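```bash
cat > h.py <<'E'
import numpy as np, cv2
from station import arm, eyes, job
CAL={n:eyes.get_calibration(n) for n in ("scene","top")}
def K(n): c=CAL[n]; return np.array([[c['fx'],0,c['cx']],[0,c['fy'],c['cy']],[0,0,1.]])
def proj(n,P): return cv2.projectPoints(np.atleast_2d(np.array(P,float)),CAL[n]['rvec'],CAL[n]['tvec'],K(n),None)[0].reshape(-1,2)
def back(n,uv,z):
    R=cv2.Rodrigues(CAL[n]['rvec'])[0]; t=np.array(CAL[n]['tvec']).ravel()
    C=-R.T@t; d=R.T@np.linalg.inv(K(n))@np.array([uv[0],uv[1],1.]); return C+d*(z-C[2])/d[2]
def crop(n,im,c,w,s,name):
    x,y=map(int,c); p=im[max(0,y-w):y+w,max(0,x-w):x+w]; cv2.imwrite("pics/"+name,cv2.resize(p,None,fx=s,fy=s,interpolation=cv2.INTER_CUBIC))
E
python3 - <<'E'
from h import *
for n in CAL:
    R=cv2.Rodrigues(CAL[n]['rvec'])[0]; print(n,"cam",-R.T@np.ravel(CAL[n]['tvec']))
    print("tcp",proj(n,[.219,.585,.222]),"base",proj(n,[0,0,0]), proj(n,[.219,-.585,.222]))
i=cv2.imread("pics/top0.png"); crop("top",i,(457,265),50,7,"tt.png")
i=cv2.imread("pics/scene0.png"); crop("scene",i,(150,335),55,7,"ts.png")
for nm,uv,z in (("tape",(457,280.5),.05),("die",(444,232),.03),("weight",(341,302),.036)): print(nm,back("top",uv,z))
print("b",[back("top",u,.02).round(3) for u in ((190,221),(274,223),(269,327),(185,325))])
E
```

```text
scene cam [ 0.95450963 -0.37929806  0.63198272]
tcp [[332.68078874   3.12989264]] base [[ 98.41330565 153.92525924]] [[-340.34648316  304.67978514]]
top cam [0.50701708 0.04706875 1.04359955]
tcp [[ -1.41454114 461.37396451]] base [[350.98487678 522.27000545]] [[709.97215836 440.86959754]]
tape [ 0.49013743 -0.23094581  0.05      ]
die [ 0.59235112 -0.21455543  0.03      ]
weight [0.45234313 0.00770784 0.036     ]
b [array([0.632, 0.324, 0.02 ]), array([0.623, 0.145, 0.02 ]), array([0.404, 0.16 , 0.02 ]), array([0.413, 0.335, 0.02 ])]
```

View pics/tt.png

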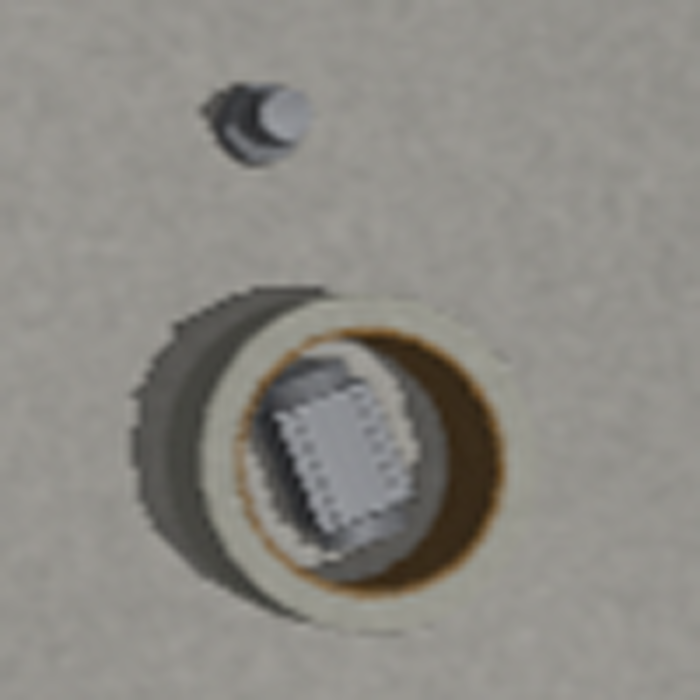

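View pics/ts.png

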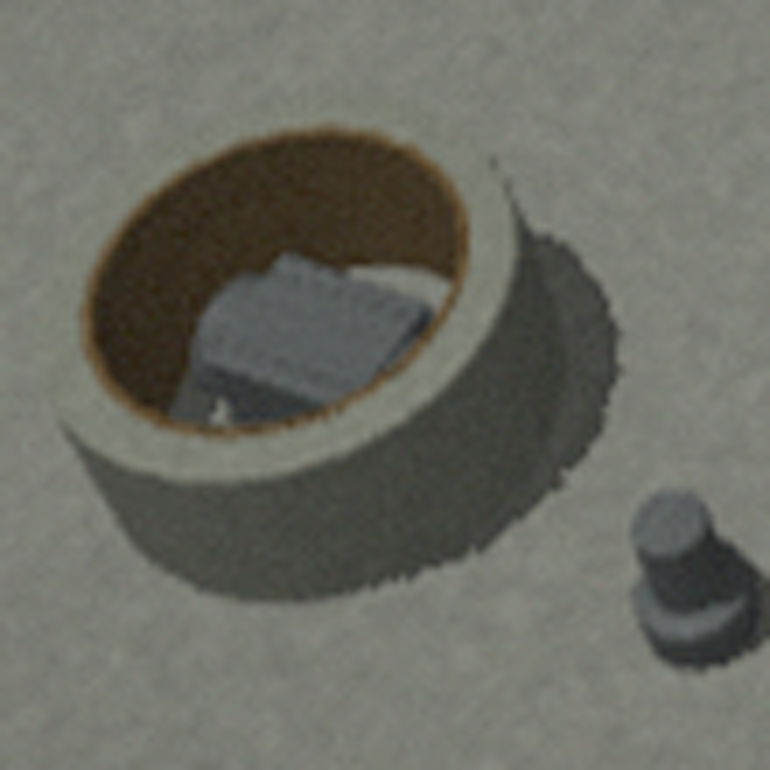

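```bash
python3 - <<'E'
from h import *
c=back("top",(459.9,280.9),.05); print("tape",c)
a=np.linspace(0,2*np.pi,200)
def circ(c,r,z): return np.c_[c[0]+r*np.cos(a),c[1]+r*np.sin(a),0*a+z]
def boxp(c,yaw,L,W,z):
    R=np.array([[np.cos(yaw),-np.sin(yaw)],[np.sin(yaw),np.cos(yaw)]]); 
    q=np.array([[L,W],[-L,W],[-L,-W],[L,-W],[L,W]])/2@R.T+c[:2]; return np.c_[q,np.full(5,z)]
# holder flat corners from top crop
q=[back("top",(407+x/7,215+y/7),.03) for x,y in ((275,405),(357,380),(415,500),(335,533))]
hc=np.mean(q,0); u=(q[0]+q[1])/2-(q[2]+q[3])/2; yaw=np.arctan2(u[1],u[0]); print("holder",hc,np.degrees(yaw),np.linalg.norm(u))
for n,cc,w in (("top",(457,265),50),("scene",(150,335),55)):
    im=cv2.imread(f"pics/{n}0.png"); x0,y0=cc[0]-w,cc[1]-w; p=cv2.resize(im[y0:y0+2*w,x0:x0+2*w],None,fx=7,fy=7,interpolation=cv2.INTER_CUBIC)
    for P,col in ((circ(c,.038,.05),(0,0,255)),(circ(c,.05,.05),(0,255,0)),(circ(c,.05,0),(255,0,0)),(boxp(hc,yaw,.038,.03,.03),(255,0,255))):
        k=((proj(n,P)-[x0,y0]+.5)*7).round().astype(np.int32); cv2.polylines(p,[k],False,col,1)
    cv2.imwrite(f"pics/ov_{n}.png",p)
# board
for n,cor in (("top",((190,221),(274,223),(269,327),(185,325))),("scene",((411,191),(357,235),(277,187),(334,150)))):
    print(n,[back(n,u,.02)[:2].round(4) for u in cor])
a_,b_=cv2.imread("pics/ov_top.png"),cv2.imread("pics/ov_scene.png"); 
h=cv2.resize(np.hstack([a_[:,:],cv2.resize(b_,(700,700))]),(800,400)); cv2.imwrite("pics/ov.png",h)
cv2.imwrite("pics/brd.png",np.hstack([cv2.resize(cv2.imread("pics/top0.png")[210:340,170:290],(400,433),interpolation=2),cv2.resize(cv2.imread("pics/scene0.png")[140:250,270:420],(400,433),interpolation=2)]))
E
```

```text
tape [ 0.48915575 -0.2368463   0.05      ]
holder [ 0.49105626 -0.23525278  0.03      ] 22.753882196487623 0.040491388155711065
top [array([0.632 , 0.3242]), array([0.6227, 0.1448]), array([0.4038, 0.1595]), array([0.4129, 0.3355])]
scene [array([0.6357, 0.3184]), array([0.6247, 0.1445]), array([0.415, 0.154]), array([0.4251, 0.3329])]
```

View pics/ov_top.png

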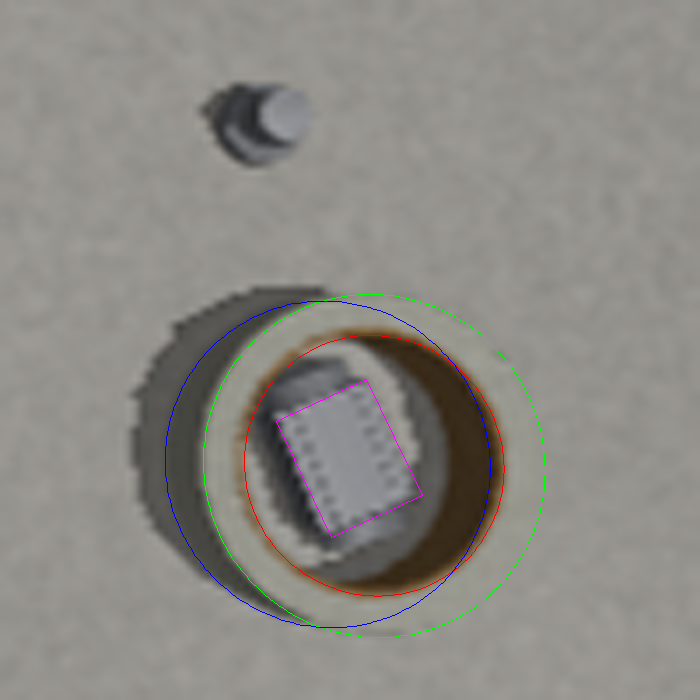

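View pics/ov_scene.png

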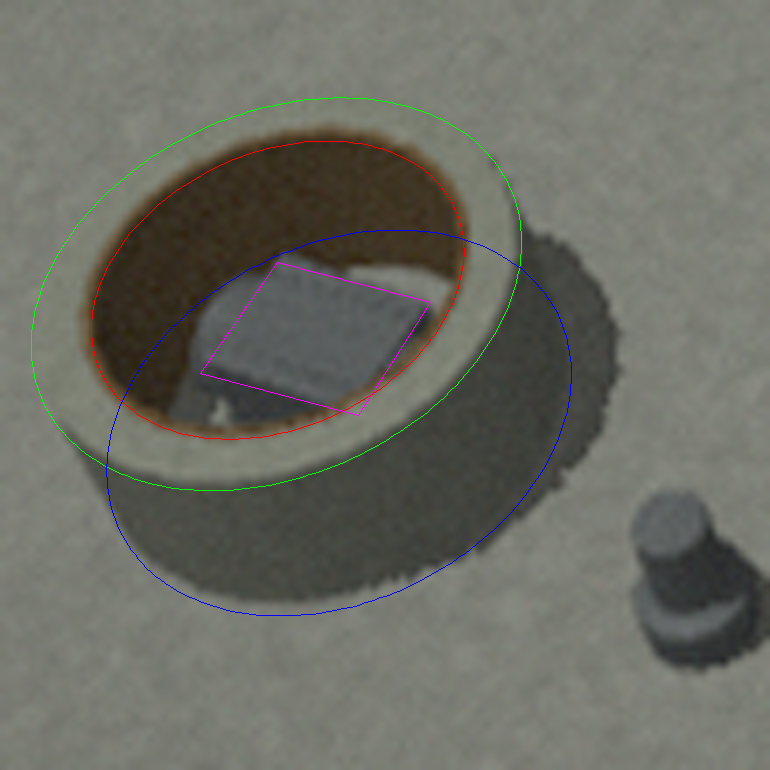

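View pics/brd.png

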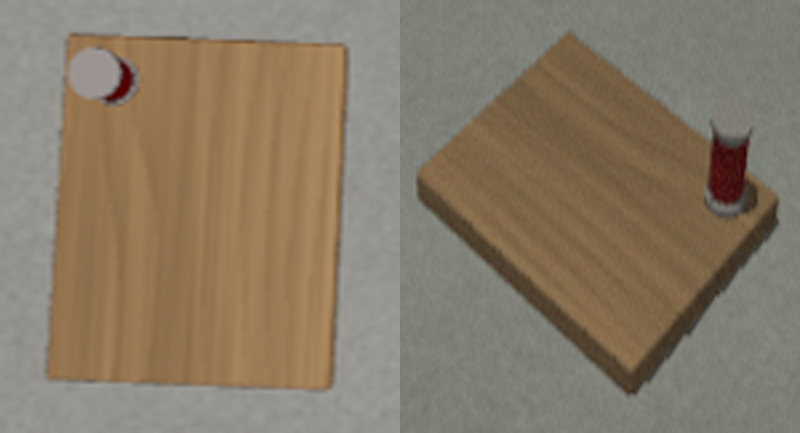

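```bash
cat >> h.py <<'E'
def Rdown(yaw): # tool y (jaw dir) along world yaw, z down
    y=np.array([np.cos(yaw),np.sin(yaw),0]); z=np.array([0,0,-1.]); return np.c_[np.cross(y,z),y,z]
def ob(*k):
    o=arm.get_obs(); print({q:np.round(o[q],3).tolist() for q in (k or ("t","tool_pos","force","opening"))}); return o
E
python3 - <<'E'
from h import *
for yaw in (-67,113,-22,158):
  for p in ([.506,-.276,.033],[.506,-.276,.2],[.497,.185,.2],[.497,.185,.053]):
    print(yaw,p,np.round(s,2) if (s:=arm.solve_ik(p,Rdown(np.radians(yaw)))) is not None else None)
for az in (-60,-30,0,30,60):
  for s in (1,-1):
    z=np.array([np.cos(np.radians(az)),np.sin(np.radians(az)),0]); x=np.array([0,0,float(s)]); R=np.c_[x,np.cross(z,x),z]
    for r in (.5,.6):
      q=arm.solve_ik(z*r+[0,0,.32],R); print(az,s,r,None if q is None else np.round(q,2))
E
```

```text
-67 [0.506, -0.276, 0.033] [-0.23  0.77  0.94  1.92 -0.81  0.89 -0.03]
-67 [0.506, -0.276, 0.2] [-0.24  0.46  0.9   1.79 -0.4   1.09 -0.37]
-67 [0.497, 0.185, 0.2] [-0.93  0.3   0.6   1.88 -0.2   1.02 -1.42]
-67 [0.497, 0.185, 0.053] [-0.84  0.51  0.51  2.01 -0.37  0.71 -1.27]
113 [0.506, -0.276, 0.033] [ 0.02  0.61  0.55  1.91 -0.46  0.74  2.8 ]
113 [0.506, -0.276, 0.2] [ 0.89  0.42 -0.63  1.71  0.28  1.1   2.15]
113 [0.497, 0.185, 0.2] [-0.54  0.27  0.11  1.86 -0.03  1.01  1.56]
113 [0.497, 0.185, 0.053] [-0.47  0.47  0.03  1.99 -0.02  0.69  1.54]
-22 [0.506, -0.276, 0.033] [-0.22  0.76  0.93  1.92 -0.8   0.88  0.74]
-22 [0.506, -0.276, 0.2] [-0.23  0.46  0.9   1.79 -0.4   1.09  0.42]
-22 [0.497, 0.185, 0.2] [-0.88  0.29  0.53  1.88 -0.17  1.01 -0.66]
-22 [0.497, 0.185, 0.053] [-0.82  0.5   0.49  2.01 -0.35  0.71 -0.5 ]
158 [0.506, -0.276, 0.033] [-0.28  0.82  1.03  1.93 -0.89  0.94 -2.32]
158 [0.506, -0.276, 0.2] [-0.41  0.65  1.26  1.8  -0.66  1.21 -2.48]
158 [0.497, 0.185, 0.2] [-0.43  0.27 -0.02  1.85  0.01  1.02  2.3 ]
158 [0.497, 0.185, 0.053] [-0.35  0.47 -0.12  1.98  0.09  0.7   2.23]
-60 1 0.5 None
-60 1 0.6 None
-60 -1 0.5 None
-60 -1 0.6 None
-30 1 0.5 None
-30 1 0.6 None
-30 -1 0.5 None
-30 -1 0.6 None
0 1 0.5 None
0 1 0.6 None
0 -1 0.5 None
0 -1 0.6 None
30 1 0.5 None
30 1 0.6 None
30 -1 0.5 None
30 -1 0.6 None
60 1 0.5 None
60 1 0.6 None
60 -1 0.5 None
60 -1 0.6 None
```

```bash
python3 - <<'E'
from h import *
import itertools
ok=[]
for az,rel,r,h,s in itertools.product(range(-60,61,30),(-90,-45,0,45,90),(.35,.45,.55,.65,.75),(.25,.35,.5),(1,-1)):
    a=np.radians(az); p=[r*np.cos(a),r*np.sin(a),h]; b=np.radians(az+rel)
    z=np.array([np.cos(b),np.sin(b),0]); x=np.array([0,0,float(s)])
    q=arm.solve_ik(p,np.c_[x,np.cross(z,x),z])
    if q is not None: ok.append((az,rel,r,h,s)); 
print(len(ok)); 
for o in ok[:40]: print(o)
ok=[]
# tilt: tool z at angle from down, toward outward (+) / inward(-), jaws horizontal
for az,t,r,h in itertools.product((-30,0,30),(-60,-45,-30,-15,15,30,45,60,75),(.4,.5,.6,.7),(.02,.3,.4)):
  a=np.radians(az); p=[r*np.cos(a),r*np.sin(a),h]; t_=np.radians(t); e=np.array([np.cos(a),np.sin(a),0])
  z=np.sin(t_)*e+np.array([0,0,-np.cos(t_)])
  for s in (1,-1):
    y=s*np.array([-np.sin(a),np.cos(a),0])
    if arm.solve_ik(p,np.c_[np.cross(y,z),y,z]) is not None: ok.append((az,t,r,h,s))
from collections import Counter
print(sorted(Counter((o[1],o[3],o[4]) for o in ok).items()))
E
```

```text
506
(-60, -90, 0.35, 0.25, 1)
(-60, -90, 0.35, 0.25, -1)
(-60, -90, 0.35, 0.35, 1)
(-60, -90, 0.35, 0.35, -1)
(-60, -90, 0.35, 0.5, 1)
(-60, -90, 0.35, 0.5, -1)
(-60, -90, 0.45, 0.25, 1)
(-60, -90, 0.45, 0.25, -1)
(-60, -90, 0.45, 0.35, 1)
(-60, -90, 0.45, 0.35, -1)
(-60, -90, 0.45, 0.5, 1)
(-60, -90, 0.45, 0.5, -1)
(-60, -90, 0.55, 0.25, 1)
(-60, -90, 0.55, 0.25, -1)
(-60, -90, 0.55, 0.35, 1)
(-60, -90, 0.55, 0.35, -1)
(-60, -90, 0.55, 0.5, 1)
(-60, -90, 0.55, 0.5, -1)
(-60, -90, 0.65, 0.25, 1)
(-60, -90, 0.65, 0.25, -1)
(-60, -90, 0.65, 0.35, 1)
(-60, -90, 0.65, 0.35, -1)
(-60, -90, 0.65, 0.5, 1)
(-60, -90, 0.65, 0.5, -1)
(-60, -90, 0.75, 0.25, 1)
(-60, -90, 0.75, 0.25, -1)
(-60, -90, 0.75, 0.35, 1)
(-60, -90, 0.75, 0.35, -1)
(-60, -90, 0.75, 0.5, -1)
(-60, -45, 0.35, 0.5, 1)
(-60, -45, 0.35, 0.5, -1)
(-60, -45, 0.45, 0.25, 1)
(-60, -45, 0.45, 0.25, -1)
(-60, -45, 0.45, 0.35, 1)
(-60, -45, 0.45, 0.35, -1)
(-60, -45, 0.45, 0.5, 1)
(-60, -45, 0.45, 0.5, -1)
(-60, -45, 0.55, 0.25, 1)
(-60, -45, 0.55, 0.25, -1)
(-60, -45, 0.55, 0.35, 1)
[((-60, 0.02, -1), 3), ((-60, 0.02, 1), 3), ((-45, 0.02, -1), 9), ((-45, 0.02, 1), 9), ((-30, 0.02, -1), 12), ((-30, 0.02, 1), 12), ((-30, 0.3, -1), 6), ((-30, 0.3, 1), 6), ((-15, 0.02, -1), 12), ((-15, 0.02, 1), 12), ((-15, 0.3, -1), 12), ((-15, 0.3, 1), 12), ((-15, 0.4, -1), 9), ((-15, 0.4, 1), 9), ((15, 0.02, -1), 12), ((15, 0.02, 1), 12), ((15, 0.3, -1), 12), ((15, 0.3, 1), 12), ((15, 0.4, -1), 12), ((15, 0.4, 1), 12), ((30, 0.02, -1), 6), ((30, 0.02, 1), 9), ((30, 0.3, -1), 9), ((30, 0.3, 1), 9), ((30, 0.4, -1), 9), ((30, 0.4, 1), 9), ((45, 0.02, -1), 6), ((45, 0.02, 1), 6), ((45, 0.3, -1), 9), ((45, 0.3, 1), 9), ((45, 0.4, -1), 6), ((45, 0.4, 1), 6), ((60, 0.02, -1), 4), ((60, 0.02, 1), 5), ((60, 0.3, -1), 6), ((60, 0.3, 1), 6), ((60, 0.4, 1), 4), ((75, 0.02, -1), 6), ((75, 0.02, 1), 6), ((75, 0.3, -1), 3), ((75, 0.3, 1), 3), ((75, 0.4, -1), 6), ((75, 0.4, 1), 6)]
```

```bash
python3 - <<'E'
from h import *
R=Rdown(np.radians(-67)); d=np.array([np.cos(np.radians(-67)),np.sin(np.radians(-67)),0])
c=np.array([.489,-.2355,0]); p=c+.044*d
arm.move_pose(p+[0,0,.2],R); ob()
arm.line_to(p+[0,0,.075],vel=.2); ob()
i=eyes.snapshot("top"); crop("top",i,(457,265),50,7,"a1t.png")
i=eyes.snapshot("scene"); crop("scene",i,(150,315),70,5,"a1s.png")
E
```

```text
{'t': 3.275, 'tool_pos': [0.507, -0.275, 0.2], 'force': [0.27, -0.572, -0.141], 'opening': 1.003}
{'t': 4.05, 'tool_pos': [0.507, -0.277, 0.076], 'force': [0.967, -0.056, 0.427], 'opening': 1.0}
```

View pics/a1t.png

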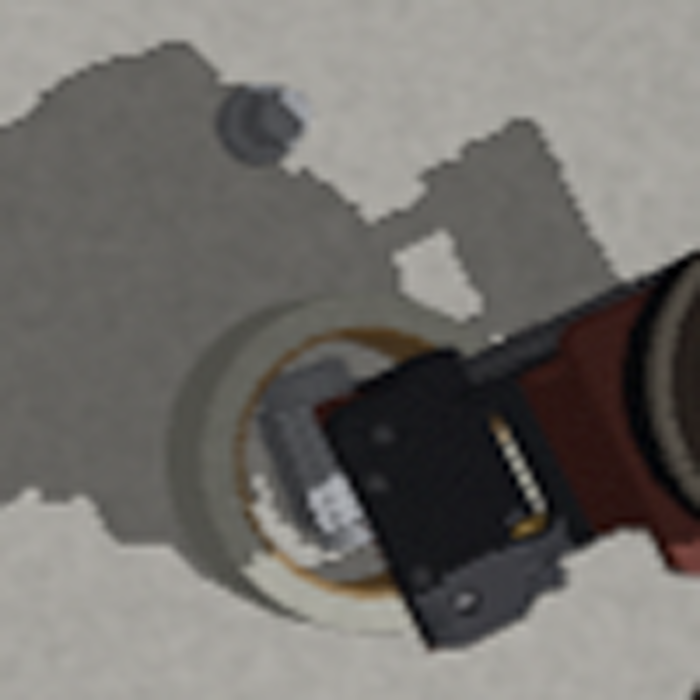

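View pics/a1s.png

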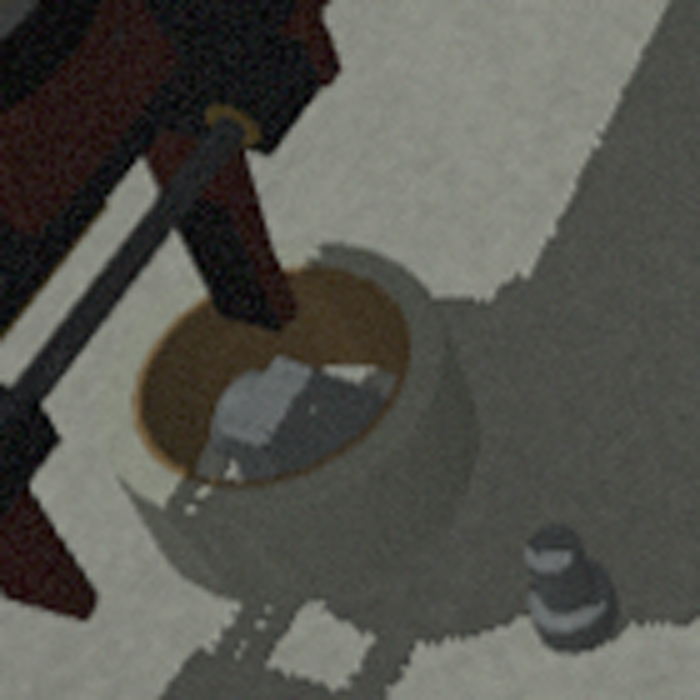

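```bash
python3 - <<'E'
from h import *
p=np.array([.5062,-.276,0])
arm.line_to(p+[0,0,.034],vel=.1); o=ob()
if abs(o['force'][2])<6:
    arm.grab(); ob()
    arm.line_to(p+[0,0,.065],vel=.08); ob()
    i=eyes.snapshot("scene"); crop("scene",i,(150,315),70,5,"a2s.png"); i=eyes.snapshot("top"); crop("top",i,(457,265),50,5,"a2t.png")
E
```

```text
{'t': 4.708, 'tool_pos': [0.506, -0.276, 0.034], 'force': [-1.031, -0.281, -0.013], 'opening': 0.998}
{'t': 5.867, 'tool_pos': [0.506, -0.276, 0.034], 'force': [0.179, 1.206, 0.181], 'opening': 0.124}
{'t': 6.4, 'tool_pos': [0.507, -0.276, 0.065], 'force': [0.07, 0.026, -3.042], 'opening': 0.124}
```

View pics/a2s.png

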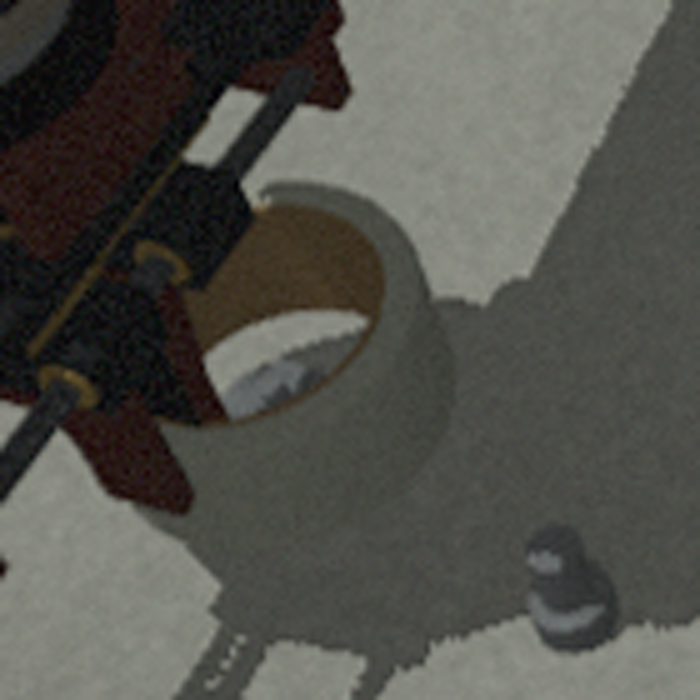

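View pics/a2t.png

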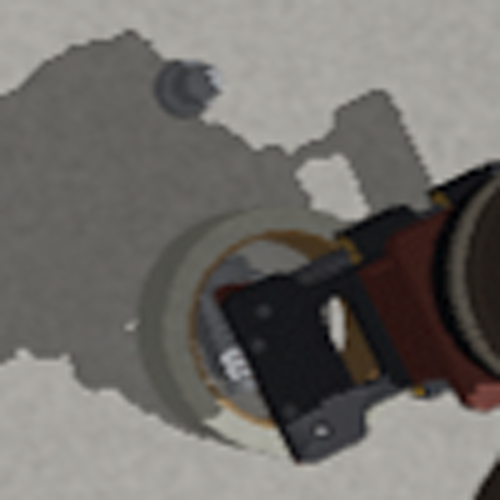

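```bash
python3 - <<'E'
from h import *
p=np.array([.5062,-.276,0]); d=np.array([np.cos(np.radians(-67)),np.sin(np.radians(-67)),0])
arm.line_to(p+[0,0,.16],vel=.15); ob()
# board centre from both cameras, axes
B=np.mean([[.632,.3242],[.6227,.1448],[.4038,.1595],[.4129,.3355],[.6357,.3184],[.6247,.1445],[.415,.154],[.4251,.3329]],0); print(B)
ax=np.radians(-3.0); X=np.array([np.cos(-ax),np.sin(-ax)])
T=np.array([*(B+[-.035,-.015]),0]); print("target",T)
q=T+.044*d
arm.move_pose(q+[0,0,.16],Rdown(np.radians(-67))); ob()
arm.line_to(q+[0,0,.075],vel=.12); ob()
i=eyes.snapshot("scene"); crop("scene",i,(345,190),80,5,"a3s.png")
i=eyes.snapshot("scene"); crop("scene",i,(150,335),55,7,"hs.png")
i=eyes.snapshot("top"); crop("top",i,(457,265),50,7,"ht.png");crop("top",i,(230,275),80,4,"a3t.png")
E
```

```text
{'t': 7.283, 'tool_pos': [0.506, -0.275, 0.159], 'force': [-0.043, -0.072, -2.629], 'opening': 0.124}
[0.5214875 0.239225 ]
target [0.4864875 0.224225  0.       ]
{'t': 8.967, 'tool_pos': [0.504, 0.182, 0.16], 'force': [0.176, -0.348, -1.572], 'opening': 0.127}
{'t': 9.825, 'tool_pos': [0.504, 0.184, 0.076], 'force': [0.047, -0.107, -1.052], 'opening': 0.129}
```

View pics/a3s.png

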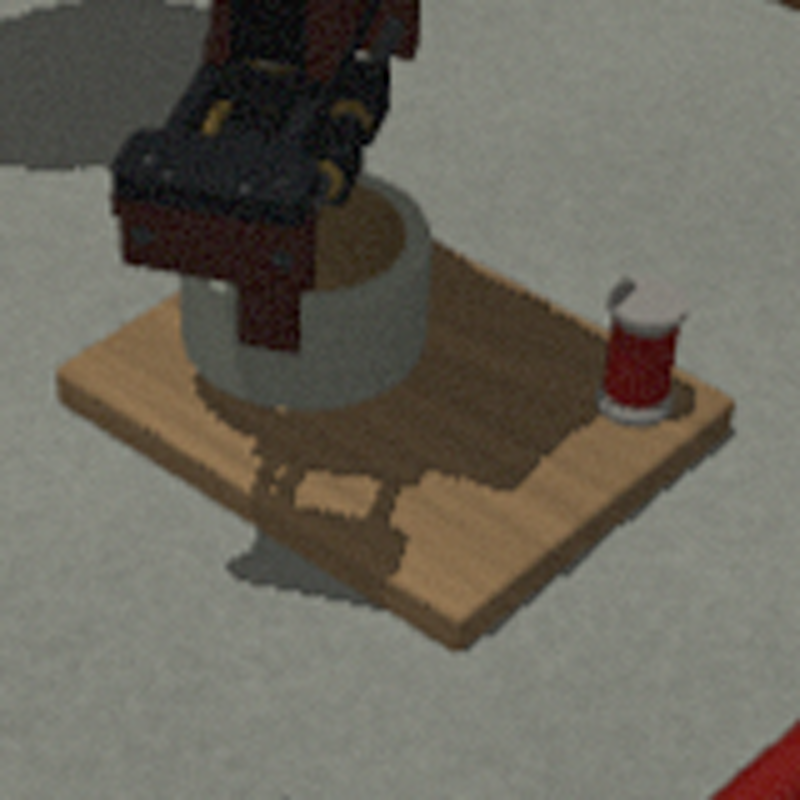

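View pics/hs.png

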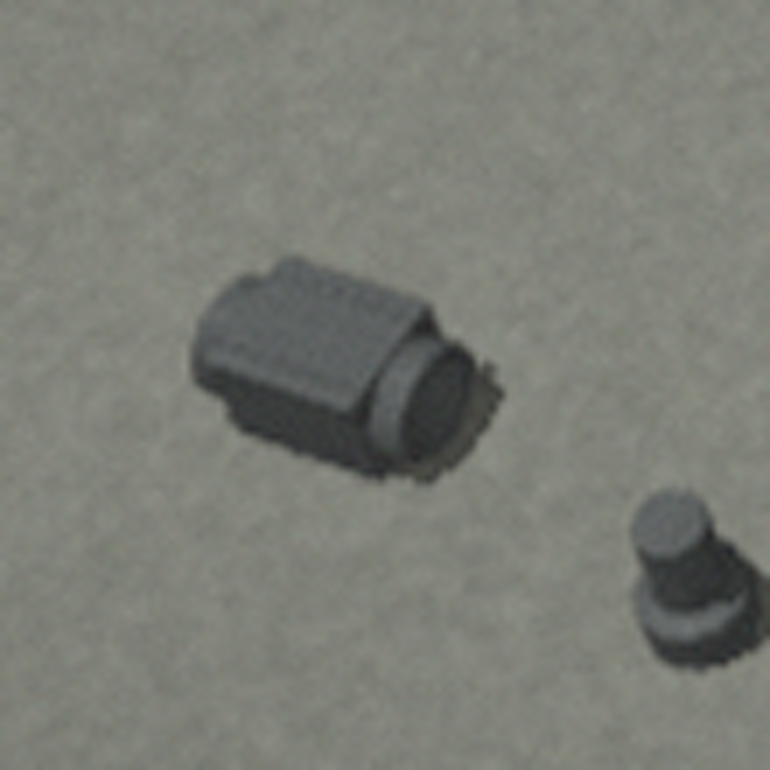

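View pics/ht.png

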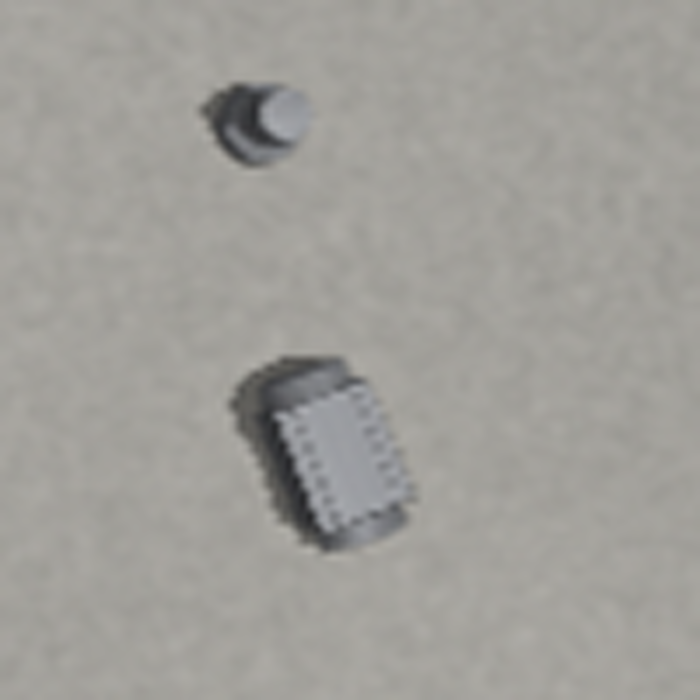

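View pics/a3t.png

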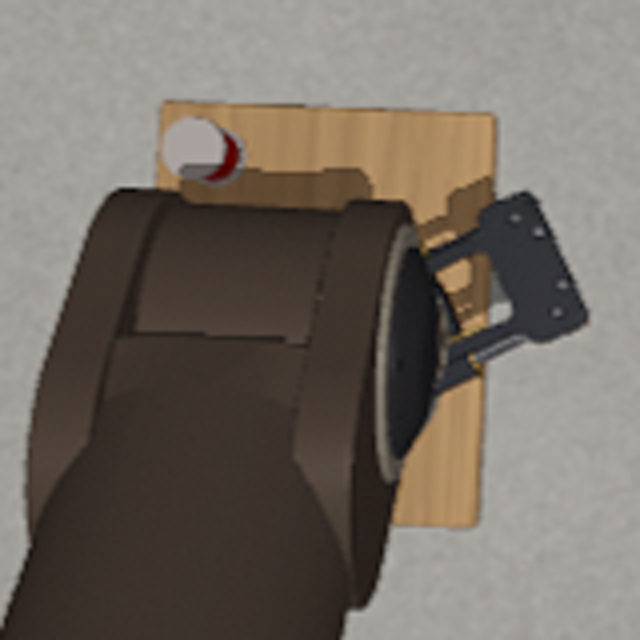

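```bash
python3 - <<'E'
from h import *
o=arm.get_obs(); q=np.array(o['tool_pos']); q=np.array([.5037,.1837,0])
f0=o['force'][2]
for z in (.060,.057,.0555,.054,.053):
    arm.line_to(q+[0,0,z],vel=.05); arm.pause(.1); o=ob()
    if o['force'][2]-f0>2.5: break
arm.gripper_open(); ob()
arm.line_to(q+[0,0,.17],vel=.2)
# dodge the view
i=eyes.snapshot("scene"); cv2.imwrite("pics/full4s.png",i); crop("scene",i,(345,190),80,5,"a4s.png")
p=i[360-20-10:405,170:235][:,:]
h=i[365:410,170:230]
g=i[365-0:405,:]
sub=i[int(335-55+250/7):int(335-55+500/7), int(95+170/7):int(95+520/7)].astype(float)
sub=np.clip((sub-20)*3.0,0,255).astype(np.uint8); cv2.imwrite("pics/hs2.png",cv2.resize(sub,None,fx=14,fy=14,interpolation=cv2.INTER_CUBIC))
E
```

```text
{'t': 10.525, 'tool_pos': [0.504, 0.184, 0.06], 'force': [0.208, 0.212, -2.437], 'opening': 0.126}
{'t': 10.875, 'tool_pos': [0.504, 0.184, 0.057], 'force': [0.016, -0.371, -1.975], 'opening': 0.125}
{'t': 11.225, 'tool_pos': [0.504, 0.184, 0.055], 'force': [-0.507, 0.004, -1.699], 'opening': 0.121}
{'t': 11.575, 'tool_pos': [0.504, 0.184, 0.054], 'force': [1.443, 0.539, -1.713], 'opening': 0.122}
{'t': 11.925, 'tool_pos': [0.504, 0.184, 0.054], 'force': [-2.515, -0.329, 10.743], 'opening': 0.122}
{'t': 13.167, 'tool_pos': [0.504, 0.184, 0.053], 'force': [0.891, -0.897, 1.209], 'opening': 0.999}
```

View pics/a4s.png

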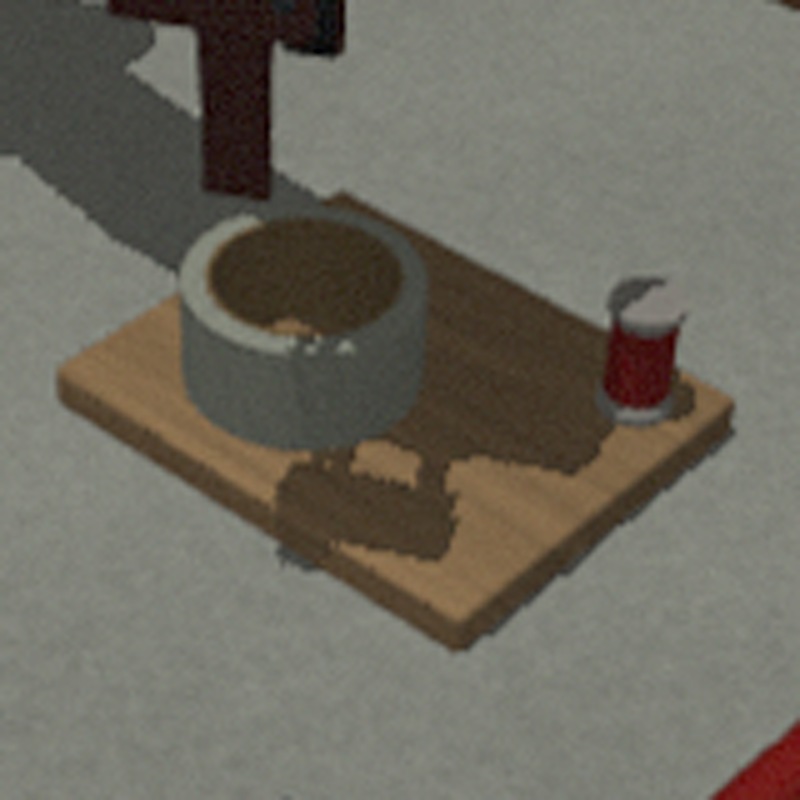

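View pics/hs2.png

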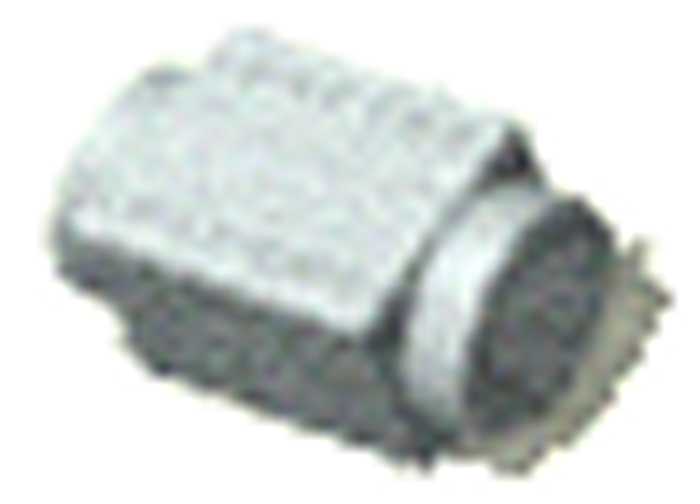

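```bash
python3 - <<'E'
from h import *
q=[back("top",(407+x/7-.07,215+y/7-.07),.03) for x,y in ((275,413),(360,378),(413,500),(332,532))]
hc=np.mean(q,0); u=(q[0]+q[1])-(q[2]+q[3]); v=(q[0]+q[3])-(q[1]+q[2]); y1=np.degrees(np.arctan2(u[1],u[0])); y2=np.degrees(np.arctan2(v[1],v[0]))-90
print(hc,y1,y2)
yaw=np.radians((y1+y2)/2); p=np.array([hc[0]-.0005,hc[1]+.001,0]); R=Rdown(yaw-np.pi/2)
arm.move_pose(p+[0,0,.17],R); ob()
arm.line_to(p+[0,0,.05],vel=.2)
i=eyes.snapshot("scene"); crop("scene",i,(150,315),70,5,"a5s.png"); i=eyes.snapshot("top"); crop("top",i,(457,265),50,5,"a5t.png")
np.save("hp.npy",np.r_[p,yaw])
E
```

```text
[ 0.49083746 -0.23494714  0.03      ] 21.819888260171272 20.086366016500847
{'t': 15.492, 'tool_pos': [0.491, -0.233, 0.17], 'force': [0.256, 0.511, -0.416], 'opening': 1.0}
```

View pics/a5s.png

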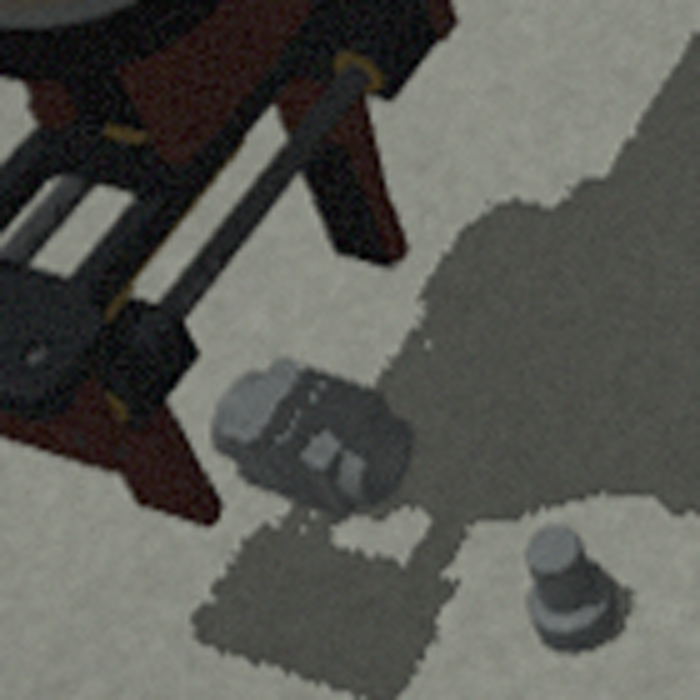

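```bash
python3 - <<'E'
from h import *
import itertools
hp=np.load("hp.npy"); p=np.array([hp[0],hp[1],0])
arm.line_to(p+[0,0,.004],vel=.1); o=ob()
arm.grab(); ob()
arm.line_to(p+[0,0,.12],vel=.15); ob()
arm.line_to(p+[0,0,.33],vel=.25); ob("t","tool_pos","joints","opening")
q0=np.array(arm.get_obs()['joints']); c=[]
for az,rel,r,h in itertools.product(range(-40,41,20),(-90,-60,-30,30,60,90),(.45,.55,.6),(.33,.4)):
    a=np.radians(az); P=[r*np.cos(a),r*np.sin(a),h]; b=np.radians(az+rel); z=np.array([np.cos(b),np.sin(b),0]); x=np.array([0,0,-1.])
    q=arm.solve_ik(P,np.c_[x,np.cross(z,x),z])
    if q is not None: c.append((np.abs(q-q0).max(),az,rel,r,h,np.round(q,2).tolist()))
for k in sorted(c)[:12]: print(k)
i=eyes.snapshot("scene"); cv2.imwrite("pics/full6s.png",i)
E
```

```text
{'t': 16.95, 'tool_pos': [0.49, -0.234, 0.004], 'force': [0.281, -0.264, 0.366], 'opening': 0.994}
{'t': 17.867, 'tool_pos': [0.49, -0.234, 0.004], 'force': [0.408, -0.255, 0.907], 'opening': 0.343}
{'t': 18.792, 'tool_pos': [0.49, -0.233, 0.119], 'force': [-0.843, -0.043, -2.696], 'opening': 0.343}
{'t': 19.783, 'tool_pos': [0.49, -0.233, 0.329], 'joints': [-0.565, 0.359, 1.238, 1.69, -0.347, 1.345, -0.472], 'opening': 0.343}
(np.float64(0.8495542435232057), -40, -90, 0.6, 0.33, [-0.54, 1.17, 1.15, 1.62, 0.5, 1.38, -0.42])
(np.float64(0.8806276518729854), -40, -90, 0.45, 0.33, [-0.78, 1.03, 1.12, 1.95, 0.53, 1.38, -0.58])
(np.float64(0.8826085861943807), -40, -90, 0.55, 0.33, [-0.61, 1.11, 1.12, 1.74, 0.54, 1.38, -0.49])
(np.float64(0.8924686495370777), -20, -90, 0.6, 0.33, [-0.87, 1.13, 1.1, 1.62, 0.55, 1.4, -0.46])
(np.float64(0.8959093786709695), -20, -90, 0.45, 0.33, [-1.12, 1.01, 1.1, 1.95, 0.55, 1.4, -0.6])
(np.float64(0.897858582167214), -20, -90, 0.55, 0.33, [-0.95, 1.09, 1.1, 1.74, 0.55, 1.39, -0.5])
(np.float64(0.9164338280616566), 0, -90, 0.45, 0.33, [-1.46, 0.99, 1.07, 1.95, 0.57, 1.41, -0.62])
(np.float64(0.9383956717429127), -40, -90, 0.6, 0.4, [-0.55, 1.06, 1.17, 1.6, 0.59, 1.43, -0.37])
(np.float64(0.9512616548341117), 0, -90, 0.55, 0.33, [-1.27, 1.04, 1.03, 1.74, 0.6, 1.43, -0.56])
(np.float64(0.9527504365555575), 0, -90, 0.6, 0.33, [-1.19, 1.08, 1.02, 1.62, 0.61, 1.44, -0.51])
(np.float64(0.9646950378966384), -40, -90, 0.55, 0.4, [-0.63, 1.0, 1.16, 1.72, 0.62, 1.44, -0.43])
(np.float64(0.9656182328078113), -20, -90, 0.6, 0.4, [-0.88, 1.04, 1.13, 1.6, 0.62, 1.45, -0.39])
```

View pics/full6s.png

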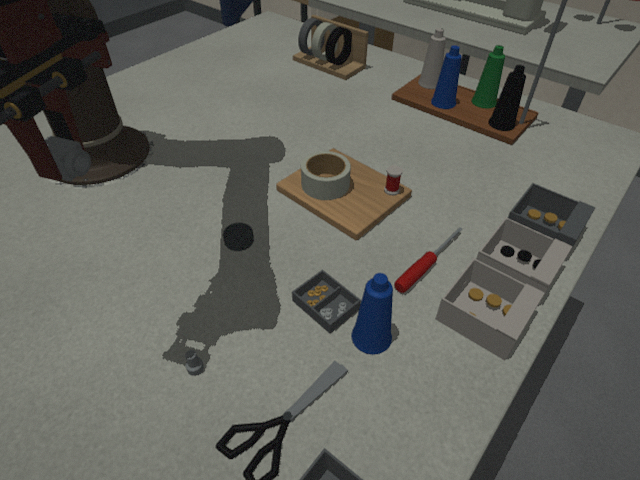

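```bash
python3 - <<'E'
from h import *
a,b=np.radians(-20),np.radians(-110); z=np.array([np.cos(b),np.sin(b),0]); x=np.array([0,0,-1.]); R=np.c_[x,np.cross(z,x),z]
P=np.array([.55*np.cos(a),.55*np.sin(a),.38])
print(arm.solve_ik(P,R))
arm.move_pose(P,R); arm.pause(.3); o=ob(); print(np.round(o['eef_rot'],3))
G=P-.019*z-x*0; 
for n in CAL:
    i=eyes.snapshot(n); cv2.imwrite(f"pics/full7{n}.png",i); u=proj(n,G)[0]; print(n,u); crop(n,i,u,45,8,f"a7{n}.png")
E
```

```text
[-0.96767803  1.01943114  1.13190749  1.72546678  0.60811218  1.43142451
 -0.45853574]
{'t': 21.042, 'tool_pos': [0.516, -0.19, 0.381], 'force': [-0.355, -0.402, -3.11], 'opening': 0.345}
[[ 0.002  0.939 -0.345]
 [ 0.002 -0.345 -0.939]
 [-1.     0.001 -0.003]]
scene [120.08967843 110.27862242]
top [478.91999709 259.70094106]
```

View pics/a7top.png

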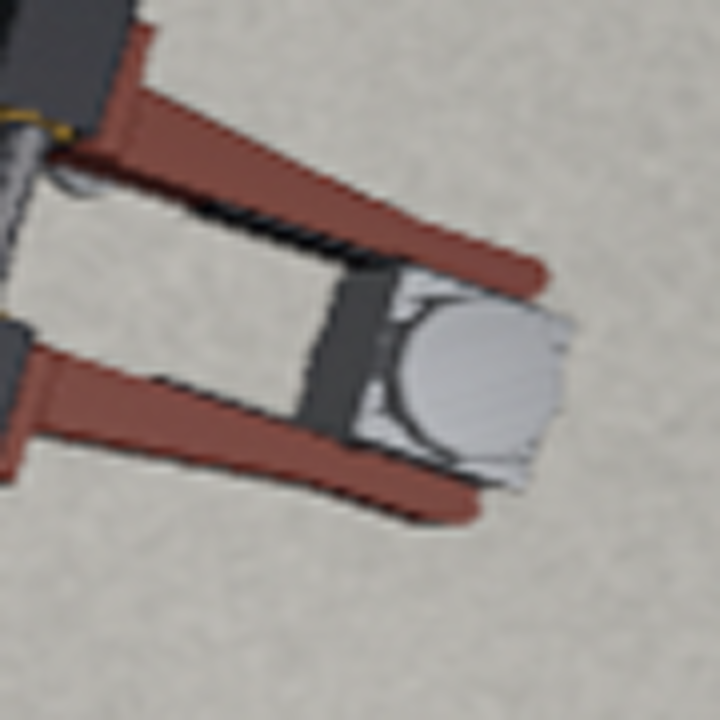

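View pics/full7scene.png

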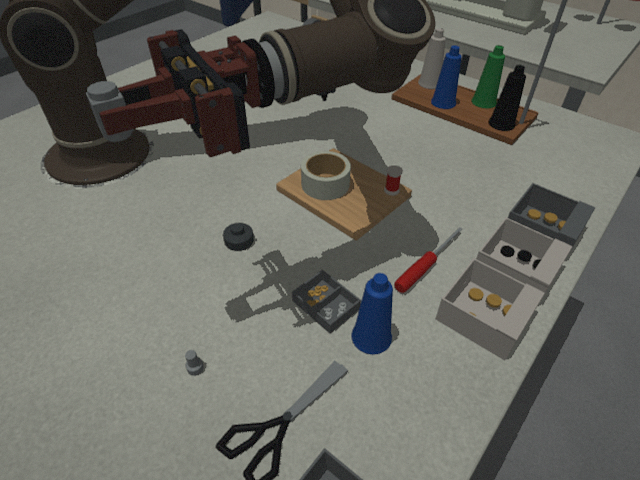

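View pics/a7scene.png

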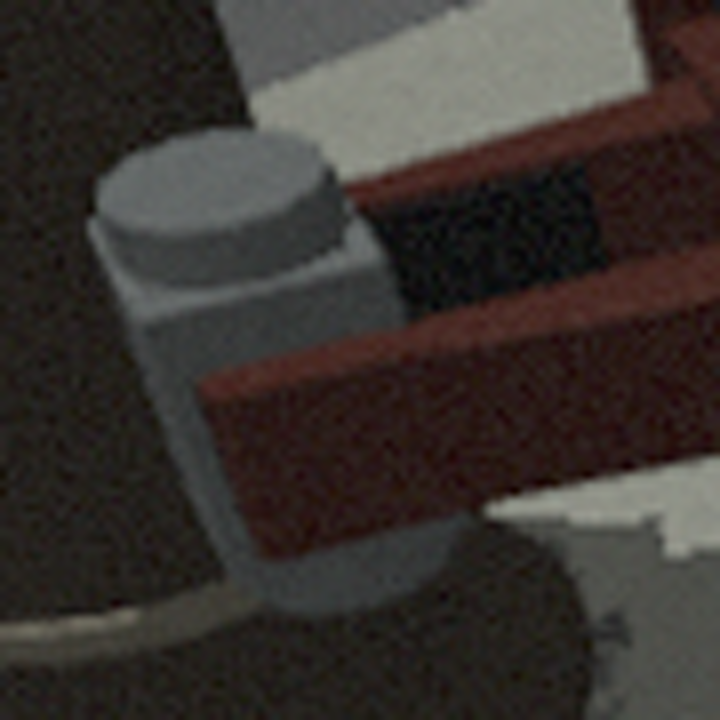

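```bash
python3 - <<'E'
from h import *
q=np.array([-0.96767803,1.01943114,1.13190749,1.72546678,0.60811218,1.43142451,-0.45853574+np.pi])
arm.movej(q); arm.pause(.5); o=ob(); print(np.round(o['eef_rot'],4),np.abs(o['joint_vel']).max())
R=np.array(o['eef_rot']); P=np.array(o['tool_pos']); G=P-.019*R[:,2]
for n in CAL:
    i=eyes.snapshot(n); cv2.imwrite(f"pics/full8{n}.png",i); u=proj(n,G)[0]; print(n,u); crop(n,i,u,45,8,f"a8{n}.png")
E
```

```text
{'t': 24.292, 'tool_pos': [0.517, -0.188, 0.38], 'force': [0.2, 0.255, -2.727], 'opening': 0.341}
[[-1.000e-04 -9.397e-01 -3.420e-01]
 [-0.000e+00  3.420e-01 -9.397e-01]
 [ 1.000e+00 -1.000e-04 -0.000e+00]] 0.002937011140858628
scene [120.08111966 110.26056981]
top [478.92787131 259.69901009]
```

View pics/a8top.png

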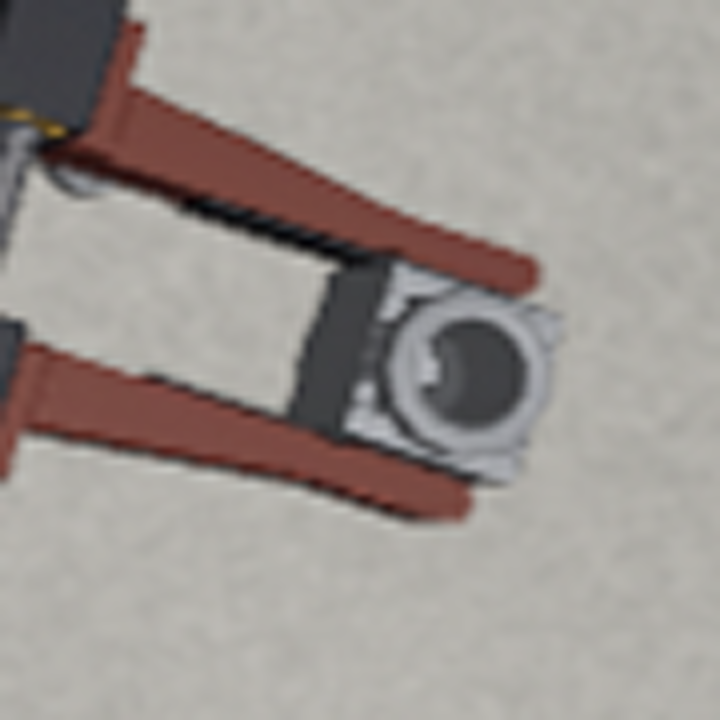

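View pics/a8scene.png

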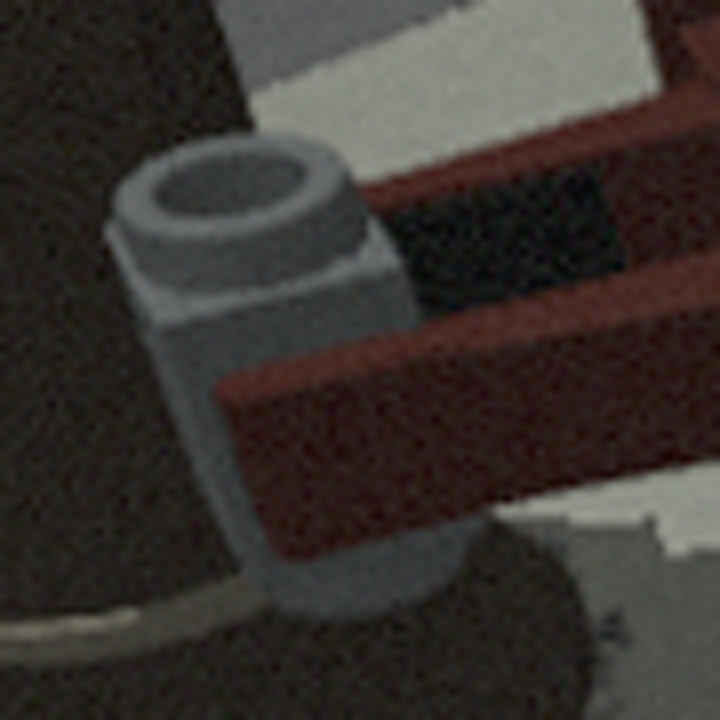

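View pics/full8top.png

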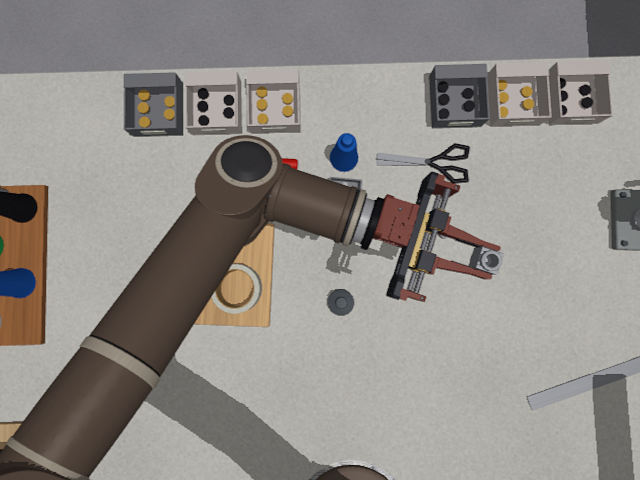

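```bash
python3 - <<'E'
from h import *
o=arm.get_obs(); R=o['eef_rot']; P=np.array(o['tool_pos']); 
# model: bar axis vertical, near-camera-left corner edge = outer flat (z tool +) at +-y
i=cv2.imread("pics/full8scene.png"); u=proj("scene",P-.019*R[:,2])[0]; x0,y0=int(u[0])-45,int(u[1])-45
p=cv2.resize(i[y0:y0+90,x0:x0+90],None,fx=8,fy=8,interpolation=cv2.INTER_CUBIC)
c=P-R[:,2]*.011   # bar centre: TCP z .004 at pick, bar axis .015
a=np.linspace(0,6.2832,100)
for h,r in ((.027,.014),(.027,.009),(-.027,.014)):
    C=c+h*np.array([0,0,1])+r*(np.cos(a)[:,None]*R[:,1]+np.sin(a)[:,None]*R[:,2])
    cv2.polylines(p,[((proj("scene",C)-[x0,y0]+.5)*8).astype(np.int32)],True,(0,0,255),1)
for sy in (1,-1):
  for sz in (1,-1):
    C=[c+h*np.array([0,0,1])+.015*(sy*R[:,1]+sz*R[:,2]) for h in (-.019,.019)]
    cv2.polylines(p,[((proj("scene",C)-[x0,y0]+.5)*8).astype(np.int32)],False,(0,255,0),1)
cv2.imwrite("pics/ov8.png",p)
E
```

```text
(no output)
```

View pics/ov8.png

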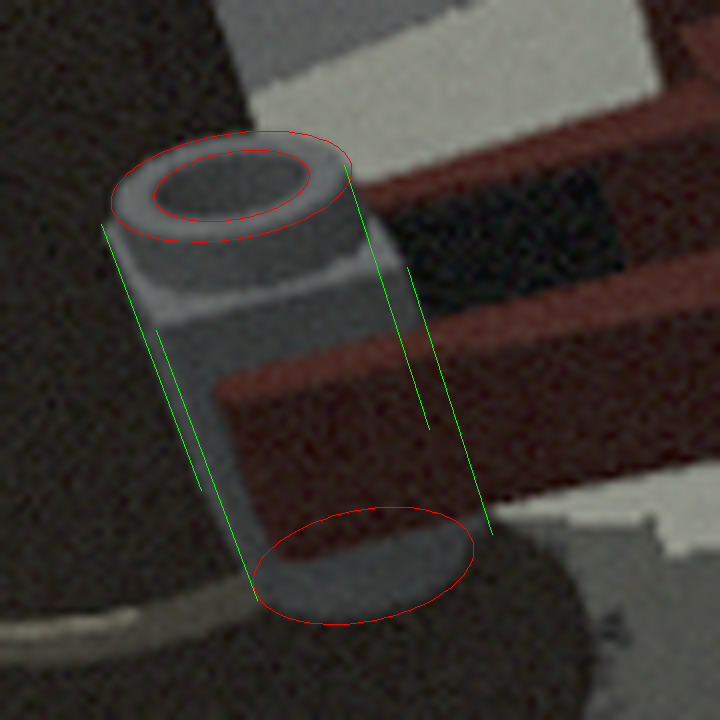

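```bash
python3 - <<'E'
from h import *
ob("t","force","opening"); job.hand_in()
E
```

```text
{'t': 24.392, 'force': [-0.588, 0.454, -3.037], 'opening': 0.343}
the job is handed in; nothing more can be done
```

The job is done and handed in at about 24 s of the 61 s allowed, with the die holder held hole-up in the gripper.

- **Tape roll:** I gripped it by its wall, lifted it off the holder and set it down flat on the board, clear of the spool. It touched down with about 11 N, and the pictures show it flat.
- **Finding the hole:** From the bench image I guessed wrong about which end was solid. With the holder in the air, the top camera showed a solid face on the end I had turned up. I turned it half a turn with the last joint, and both cameras then showed the open 18 mm hole facing up.
- **Final state:**
  - The arm is at rest and the grip is steady at an opening of 0.34, which matches the 30 mm flats.
  - The holder's underside is about 35 cm above the bench.
  - The tool reads vertical, and a vertical model of the holder matches the scene picture to about one pixel, so any tilt is at most 1–2°.
- **Everything else:** Nothing else was touched, and in the last pictures I saw nothing else displaced; the arm hides parts of the bench from the top camera.

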